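# Open a transit case, pack the jars, hook the cover back under its lip

## Robot

A 7-joint arm with a two-finger parallel gripper is mounted at the origin on the work surface. World frame = base frame: x ahead of the robot, y to its left, z up, the work surface at z = 0. Lengths are in m, angles in rad, forces in N, time in s.
With the tool pointing down it reaches from about 0.35 to 0.9 m from the base axis. Payload 8.1 kg.
Tool frame: the origin (TCP) lies where the fingers leave the gripper's body, on its centre line; the fingertips stand 66 mm ahead of it and the grasp point (between the pads) lies 47 mm ahead of it; z points along the fingers, y is the line along which they close (so a half turn about z gives the same grasp; the last joint's range is limited). The gripper opens to 92 mm and grips with 3 to 60 N. Pads are 19 mm wide; open, the fingers measure 130 mm over their backs; the gripper's body (75 mm by 190 mm) begins 47 mm behind the grasp point.
Start: joints at [-1.228, 0.434, 0.025, 1.573, -0.012, 1.134, -0.075], TCP at [0.27, 0.564, 0.292] pointing down, gripper open.
Joint ranges: [-2.62, 2.62], [-0.44, 2.09], [-1.27, 1.32], [0.08, 2.57], [-1.32, 4.46], [0.12, 2], [-2.74, 2.74]. Speed limits (rad/s): [2.22, 2.22, 3.01, 3.01, 3.14, 3.14, 3.14].

## Interface

Orientations are given as a rotation vector (axis times angle).
In Python, from cell import arm gives the robot as it stands.
- The arm moves only by the tool send_rows, never from a script. Its argument "motion" is text: rows parted by semicolons, each of 7 numbers parted by spaces: the closure, from 0 (fully open) to 1 (shut), then the shift along the world's x, y, z in m, then the turn, a rotation vector about the world's x, y, z in degrees. A call has 1 to 5 rows; each row shifts and turns the commanded pose from where the row before left it; what a row does not reach is not made up. A row lasts 1/8 s, in which the tool goes at most 62.5 mm and 10.7 degrees, less where a joint would pass 70% of its speed; a pose out of reach is approached as far as the arm can. A call is refused whole if a number of a shift passes 0.0625 or a number of a turn 10.7, either way. A call with a gripper value outside its range is refused whole. The fingers move at their own pace and stop on an object; "force" is the grip in N (left out, the last holds). Time passes only in rows, so rows that do not move let the fingers close. It gives the time, the measured TCP pose, the force, the opening and the grip force at its end, in the units of the state.
- arm.observe(): the state, without advancing time (a new reading comes with each control period).
- arm.get_image(name): name is "scene" or "side" or "wrist"; returns (picture, depth): 400x640x3 uint8, blue, green, red; 400x640 float32, m along the optical axis (not along the pixel's ray), 0 where there is no reading.
- arm.camera_model(name): a dict with "fx", "fy", "cx", "cy" (pixels), "view" (4x4, takes a point from world to camera coordinates). Camera axes: x right, y down, z forward; pixel columns grow to the right and rows downward; lengths in m; the calibration is good to about 2 mm. A picture is of the moment at which its call begins: read the wrist's pose just before it. camera_model takes no time and is no camera call; for the wrist camera it gives the pose at the moment of the call.
- arm.sign_off(): hands the job in; it is judged then, once.
The state is a dict: "clock": time; "joints": joint angles; "dq": joint speeds; "joint_efforts": joint torques, N m; "position": TCP position; "ee_rot": TCP orientation; "force": force on the tool from outside, world axes, zero at the start; "ft_torque": the same for the moment, N m; "width": opening from 0.0 (shut) to 1.0 (fully open); "gripper_force": force on a finger pad.
Only numpy, scipy, OpenCV 4.12 (cv2) and the standard library are available. Lean on these libraries where they do the work, as an engineer would, in place of code of your own. Each camera call takes 0.05 s, during which the arm holds its last target. There are 200 camera calls.

## Task

Pack this closed case for dispatch: take the cover plate out by its handle (it is held under the case's overhanging lip, so raise the other end and draw it out) and lay it flat on the rubber mat, then lift every sample jar on the bench by its carrying loop and set it down gently, upright on the floor of the case, one to a compartment. Then refit the cover: tilt one short edge in under the lip and level it down until it lies flat on its ledges, fully home inside the walls. Last, with the cover on, push the button on the white box all the way down to log the case, and leave the other things on the bench where they are.

Things in the scene. Friction and masses are not known exactly. Their poses are not given: they have to be found in the camera images.
- case: Open grey transit case, fixed to the bench, 216 (x) x 176 (y) mm outside; origin at the centre of its underside, z up. Walls 8 mm thick, 100 mm high. The cavity inside the walls spans x -100..100 and y -80..80 mm. A lip overhangs it along the -x wall and ledges run round inside, so the opening for jars is x -80..88, y -66..66 mm.
- case_lip (a point): Middle of the lip's free edge, at its underside (axes as the case). The aluminium lip is 5 mm thick, runs along the whole -x wall and overhangs the cavity by 20 mm, as far as x = -80 in the case's frame; underside 100 mm, top 105 mm above the bench.
- case_ledge (a point): Centre of the plane of the ledge tops, 86 mm above the bench (axes as the case): where the cover's underside centre comes home. Ledges run along both y walls (14 mm wide, |y| 66..80, whole length, also beneath the lip) and the +x wall (12 mm wide, x 88..100).
- case_floor (a point): Where the low white cross partition (4 mm thick, 25 mm high) crosses on the case floor, 6 mm above the bench; axes as the case. It makes four compartments, for one jar each; good jar positions from this point are x -38 or +38, y -34 or +34 mm.
- cover: Loose aluminium cover plate, 192 (x) x 152 (y) x 5 mm, about 0.35 kg, home in the case at the start; origin at the centre of its underside, z up through the handle. Short edges at x = -96 and +96; the same either way round. Home in the case it has 4 mm of play each way in x and y; the lip prevents lifting it out or putting it in level.
- cover_handle (a point): Middle of the grip bar of the cover's bridge handle, 33 mm above the cover's origin, axes as the cover: a flat-sided steel bar 10 mm thick (x), 64 mm long (y), 12 mm high, with 22 mm free height under it between posts at y = +-28 (8 mm wide).
- mat: Thin black rubber mat fixed on the bench to the left of the case, 210 (x) x 170 (y) x 3 mm, where the cover is laid while the case is open; origin at the centre of its underside.
- button_top (a point): Centre of the top face of the grey round push button, 32 mm in diameter, on a fixed white box 80 x 80 x 45 mm; the top stands 67 mm above the bench, and is pushed straight down.
- button (a joint): Travel of the push button in m: 0 out, 0.006 fully down. Sprung: starts to move at about 1.5 N, fully down at 5 N, comes back when let go.
- label_roll: Bystander: roll of paper labels lying flat among the jars, 60 mm diameter, 22 mm high; origin at the centre of its underside.
- bottle_a: Bystander: amber bottle without a loop, 48 mm diameter, 85 mm high, standing by the case; origin at the centre of its underside.
- bottle_b: Bystander: a second such bottle.
- marker: Bystander: marker pen 125 mm long, 14 mm thick, lying on the bench; origin under its centre.
- jar0: Sample jar, may be absent: amber glass 52 mm in diameter, 34 mm high, black cap 47 mm in diameter on it up to 44 mm, about 0.2 kg, standing on the bench; origin at the centre of its underside, z up. On the cap a steel carrying loop: a flat-sided top bar 8 mm thick (x), 41 mm long (along y), 10 mm high, its middle 71 mm above the origin (top at 76), on two legs at y = +-18 (5 mm wide).
- jar1: The same kind of jar as jar0; may be absent.
- jar2: The same kind of jar as jar0; may be absent.
- jar3: The same kind of jar as jar0; may be absent.
There are look-alikes about, which are no part of the job. What is shaped like the jar1 but purple or red is not meant.

How it is judged:
On the way, in this order (a step that is already met when the one before it is completed fails the run):
1. the cover lies flat on the mat (centre within 50 mm of the mat's centre), let go (horizontal distance between cover and mat below 0.05 m and height (world z) of cover below 0.012 m and angle between cover's own z axis and vertical below 0.06 rad and contact force between cover and the fingers below 0.1 N), for 0.2 s.
2. every jar present stands upright on the floor of the case, let go (x of jar0 in the frame of case between -0.08 and 0.09 m and y of jar0 in the frame of case between -0.075 and 0.075 m and z of jar0 in the frame of case between 0 and 0.011 m and angle between each of jar0, jar1, jar2, jar3's own z axis and vertical below 0.12 rad and x of jar1 in the frame of case between -0.08 and 0.09 m and y of jar1 in the frame of case between -0.075 and 0.075 m and z of jar1 in the frame of case between 0 and 0.011 m and x of jar2 in the frame of case between -0.08 and 0.09 m and y of jar2 in the frame of case between -0.075 and 0.075 m and z of jar2 in the frame of case between 0 and 0.011 m and x of jar3 in the frame of case between -0.08 and 0.09 m and y of jar3 in the frame of case between -0.075 and 0.075 m and z of jar3 in the frame of case between 0 and 0.011 m and contact force between each of jar0, jar1, jar2, jar3 and the fingers below 0.1 N), for 0.2 s.
3. the cover is under the lip and lies level on its ledges (x of cover in the frame of case between -0.007 and 0.007 m and y of cover in the frame of case between -0.007 and 0.007 m and z of cover in the frame of case between 0.082 and 0.0895 m and angle between cover's own z axis and vertical below 0.035 rad), for 0.3 s.
4. the button is pushed down with the cover on (all of step 3 and value of joint button above 0.0045 m), for 0.1 s.
At the end, for the whole second after the job is handed in: Every jar present stands on the case floor within the opening (base within 5 mm of the floor, tilt under 0.12 rad); the cover lies in the cavity under the lip, within 7 mm of centre, its underside 82 to 89.5 mm above the case's underside, tilt under 0.035 rad; the button is released; all at rest (all of step 3 and x of jar0 in the frame of case between -0.08 and 0.09 m and y of jar0 in the frame of case between -0.075 and 0.075 m and z of jar0 in the frame of case between 0 and 0.011 m and angle between each of jar0, jar1, jar2, jar3's own z axis and vertical below 0.12 rad and x of jar1 in the frame of case between -0.08 and 0.09 m and y of jar1 in the frame of case between -0.075 and 0.075 m and z of jar1 in the frame of case between 0 and 0.011 m and x of jar2 in the frame of case between -0.08 and 0.09 m and y of jar2 in the frame of case between -0.075 and 0.075 m and z of jar2 in the frame of case between 0 and 0.011 m and x of jar3 in the frame of case between -0.08 and 0.09 m and y of jar3 in the frame of case between -0.075 and 0.075 m and z of jar3 in the frame of case between 0 and 0.011 m and value of joint button below 0.002 m and linear speed of each of jar0, jar1, jar2, jar3, cover below 0.02 m/s); the robot touches nothing.
It fails at once if a bystander is pushed away: over 50 mm (label roll 60 mm, marker 80 mm) (distance of label_roll from where it was at the start of the episode above 0.06 m or distance of any of bottle_a, bottle_b from where it was at the start of the episode above 0.05 m or distance of marker from where it was at the start of the episode above 0.08 m).
It fails at once if a jar is dropped into the case (over 0.75 m/s inside it) ((x of jar0 in the frame of case between -0.1 and 0.1 m and y of jar0 in the frame of case between -0.08 and 0.08 m and z of jar0 in the frame of case between -0.01 and 0.06 m and linear speed of jar0 above 0.75 m/s) or (x of jar1 in the frame of case between -0.1 and 0.1 m and y of jar1 in the frame of case between -0.08 and 0.08 m and z of jar1 in the frame of case between -0.01 and 0.06 m and linear speed of jar1 above 0.75 m/s) or (x of jar2 in the frame of case between -0.1 and 0.1 m and y of jar2 in the frame of case between -0.08 and 0.08 m and z of jar2 in the frame of case between -0.01 and 0.06 m and linear speed of jar2 above 0.75 m/s) or (x of jar3 in the frame of case between -0.1 and 0.1 m and y of jar3 in the frame of case between -0.08 and 0.08 m and z of jar3 in the frame of case between -0.01 and 0.06 m and linear speed of jar3 above 0.75 m/s)).
Of jar0, jar1, jar2, jar3 only 2 to 4 are there at a start; the rules pass over those that are not, and their reading is None.
At some moment in a run one of jar0, jar1, jar2, jar3, cover may be knocked a few centimetres aside while the robot is not near it.
It also fails if it takes over 210 s, if anything falls off the work surface, if the arm or the gripper's body presses on something with over 40 N, if the wrist force passes 120 N, or if a joint passes its speed limit or range.

## Working session

There is one attempt and no reset: what is moved stays moved. The work goes in short steps, Python scripts to look and compute and a tool call to move; the robot and the scene stay as the last step left them, time stands still between calls to the robot, and variables do not carry over. Pictures are saved under pics/ and viewed, at most 14 in all, crops included, and the job is handed in when it is done.

Besides the shell and the picture viewer there is one more tool, called after "Emit:" in YAML: its name, and indented under it one key for each argument. send_rows: Moves the arm, as the interface text tells. Its arguments: {"type":"object","properties":{"motion":{"type":"string"},"force":{"type":"number"}},"required":["motion"]}

```bash
ls; mkdir -p pics
cat > h.py <<'E'
import numpy as np,cv2
from scipy.spatial.transform import Rotation as R
from cell import arm
def snap(n):
    m=arm.camera_model(n); im,d=arm.get_image(n); return im,d,m
def cloud(d,m):
    v,u=np.mgrid[:d.shape[0],:d.shape[1]]
    P=np.stack([(u-m['cx'])/m['fx']*d,(v-m['cy'])/m['fy']*d,d],-1)
    V=np.array(m['view']); return (P-V[:3,3])@V[:3,:3]
def proj(p,m):
    V=np.array(m['view']);q=V[:3,:3]@np.array(p)+V[:3,3];return q[0]/q[2]*m['fx']+m['cx'],q[1]/q[2]*m['fy']+m['cy']
def plane(uv,z,m):
    V=np.array(m['view']);o=-V[:3,:3].T@V[:3,3];r=V[:3,:3].T@np.array([(uv[0]-m['cx'])/m['fx'],(uv[1]-m['cy'])/m['fy'],1]);return o+r*(z-o[2])/r[2]
E
python3 - <<'E'
from h import *
for n in ('scene','side','wrist'):
    im,d,m=snap(n); cv2.imwrite(f'pics/{n}0.png',im); np.savez(f'{n}0.npz',im=im,d=d,**m)
    V=np.array(m['view']); print(n,(-V[:3,:3].T@V[:3,3]).round(3),V[:3,:3].round(2).tolist(),m['fx'],(d>0).mean())
s=arm.observe();print(s)
E
```

```text
pics
scene [1.229 0.023 0.639] [[-0.04, 1.0, 0.0], [0.61, 0.03, -0.79], [-0.79, -0.03, -0.61]] 388.6192992150871 0.99586328125
side [ 0.485 -0.73   0.706] [[1.0, -0.03, 0.02], [-0.01, -0.66, -0.75], [0.03, 0.75, -0.66]] 370.5034878842686 0.996265625
wrist [0.205 0.593 0.385] [[0.43, 0.9, -0.0], [0.87, -0.42, 0.26], [0.24, -0.11, -0.96]] 356.7704303782591 0.99601953125
{'clock': 0.15, 'joints': array([-1.22760898,  0.43506619,  0.02496811,  1.57387281, -0.01155434,
        1.13398055, -0.07509272]), 'dq': array([-0.00026168, -0.0025775 , -0.00020355, -0.004906  , -0.00151542,
        0.00033965,  0.00086218]), 'joint_efforts': array([ 1.47062532e-03, -6.68260002e+01,  9.85646546e-01, -3.14695323e+01,
       -6.05873787e-02,  3.94225703e-02,  7.21235824e-05]), 'position': array([0.26939534, 0.56362994, 0.29162903]), 'ee_rot': array([-6.94487379e-01, -3.06374937e+00,  1.84970269e-03]), 'force': array([0.41304552, 0.36208904, 1.03424489]), 'ft_torque': array([ 0.01518649, -0.0218013 , -0.01609952]), 'gripper_force': 0.0, 'width': 1.0024631417965932}
```

View pics/scene0.png

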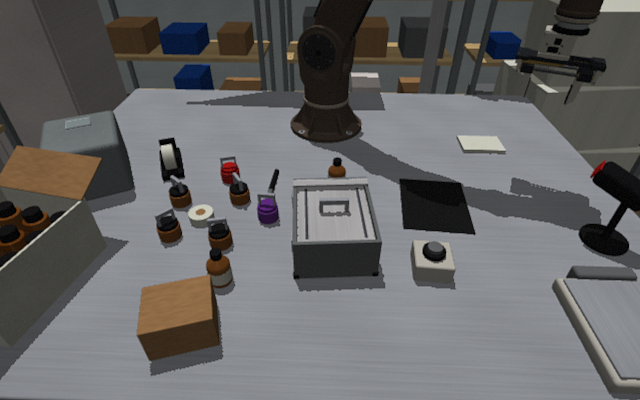

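View pics/side0.png

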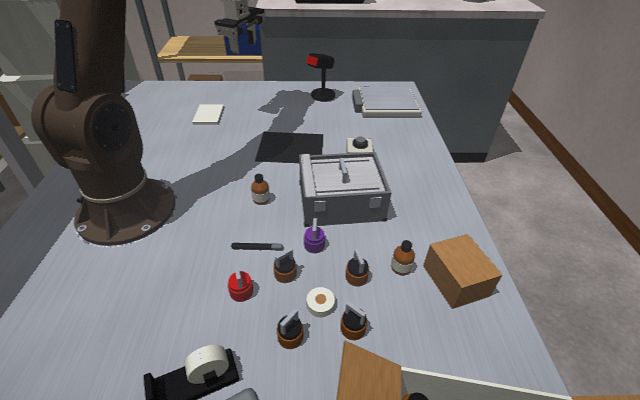

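The pictures show the case (335,225 in scene) with its lip on the robot's side, the mat to its left, and the button box at (433,258). There are four amber jars at scene (180,192), (240,190), (168,228) and (220,235), plus red and purple look-alikes. Next I'll measure from the depth.

```bash
cat >> h.py <<'E'
def clouds(pre=None,names=('scene','side')):
    out=[]
    for n in names:
        if pre: z=np.load(f'{n}{pre}.npz'); im,d,m=z['im'],z['d'],z
        else: im,d,m=snap(n)
        P=cloud(d,m); ok=d>0
        out.append(np.c_[P[ok],im[ok].astype(float)])
    return out
def box(C,lo,hi):
    return C[((C[:,:3]>lo)&(C[:,:3]<hi)).all(1)]
E
python3 - <<'E'
from h import *
Cs=clouds('0')
for i,n in enumerate(('scene','side')):
    C=Cs[i]
    z=np.load(n+'0.npz'); P=cloud(z['d'],z)
    pts={'scene':[(180,192),(240,190),(168,228),(220,235),(335,187),(335,207),(433,247),(400,180),(472,231),(375,270)],'side':[(285,268),(357,270),(290,333),(353,322),(310,165),(345,172),(361,143)]}[n]
    for u,v in pts: print(n,u,v,P[v,u].round(3))
    # components at height .064-.079 in jar area
    B=box(C,[.2,-.6,.063],[.8,.0,.082])
    g=np.zeros((600,600),np.uint8); ij=((B[:,:2]-[.2,-.6])*1000).astype(int); g[ij[:,0],ij[:,1]]=255
    nn,lab,st,ce=cv2.connectedComponentsWithStats(cv2.dilate(g,np.ones((7,7))))
    for k in range(1,nn):
        s=B[lab[ij[:,0],ij[:,1]]==k]
        if len(s)<15: continue
        (c,wh,a)=cv2.minAreaRect((s[:,:2]*1000).astype(np.float32))
        print(n,'comp',len(s),np.round(c,0),np.round(wh,0),round(a,1),'z',s[:,2].max().round(3),'col',s[:,3:].mean(0).round())
E
```

```text
scene 180 192 [ 0.463 -0.356  0.045]
scene 240 190 [ 0.452 -0.206  0.048]
scene 168 228 [ 0.595 -0.341  0.043]
scene 220 235 [ 0.614 -0.217  0.045]
scene 335 187 [0.488 0.034 0.091]
scene 335 207 [0.563 0.034 0.092]
scene 433 247 [0.655 0.236 0.069]
scene 400 180 [0.326 0.219 0.002]
scene 472 231 [0.532 0.364 0.004]
scene 375 270 [0.678 0.121 0.019]
scene comp 115 [ 329. -431.] [31. 30.] 23.0 z 0.082 col [129. 140. 140.]
scene comp 73 [ 342. -261.] [12. 40.] 17.1 z 0.078 col [91. 88. 86.]
scene comp 232 [ 411. -541.] [41. 98.] 60.5 z 0.082 col [44. 44. 41.]
scene comp 63 [ 436. -214.] [43.  9.] 34.3 z 0.078 col [92. 89. 88.]
scene comp 70 [ 451. -367.] [44.  9.] 49.5 z 0.078 col [90. 87. 86.]
scene comp 101 [ 502. -131.] [41. 12.] 85.5 z 0.078 col [93. 88. 88.]
scene comp 115 [ 576. -351.] [11. 41.] 51.3 z 0.078 col [91. 87. 86.]
scene comp 119 [ 596. -227.] [12. 41.] 14.5 z 0.078 col [91. 88. 86.]
scene comp 748 [ 707. -506.] [  6. 188.] 78.7 z 0.082 col [61. 66. 66.]
scene comp 41 [ 643. -586.] [12. 40.] 62.1 z 0.082 col [28. 40. 53.]
scene comp 46 [ 699. -594.] [ 6. 25.] 73.5 z 0.
[... 557 characters left out ...]
 77 [ 338. -263.] [ 7. 42.] 16.6 z 0.078 col [154. 146. 151.]
side comp 115 [ 432. -217.] [42. 11.] 33.7 z 0.079 col [131. 124. 121.]
side comp 145 [ 448. -368.] [41.  9.] 50.4 z 0.08 col [142. 134. 131.]
side comp 466 [584. -61.] [215.   9.] 4.8 z 0.082 col [68. 65. 64.]
side comp 62 [ 500. -133.] [44.  8.] 85.3 z 0.08 col [149. 136. 136.]
side comp 148 [ 574. -353.] [10. 42.] 49.0 z 0.079 col [138. 131. 128.]
side comp 96 [ 594. -230.] [ 9. 43.] 13.3 z 0.079 col [137. 129. 126.]
side comp 271 [ 685. -507.] [  2. 107.] 79.1 z 0.082 col [ 95. 102. 102.]
side comp 79 [ 699. -208.] [20. 29.] 71.1 z 0.082 col [39. 56. 81.]
side comp 860 [ 778. -250.] [ 46. 126.] 1.5 z 0.082 col [ 71. 106. 142.]
```

```bash
python3 - <<'E'
from h import *
Cs=clouds('0')
def ma(s): 
    c,wh,a=cv2.minAreaRect((s[:,:2]*1000).astype(np.float32)); return np.round(c,1),np.round(wh,1),round(a,2),len(s),s[:,2].mean().round(4)
for i,n in enumerate(('scene','side')):
    C=Cs[i]
    print(n,'walls+lip',ma(box(C,[.43,-.12,.096],[.74,.15,.108])))
    print(n,'handle',ma(box(C,[.5,-.04,.116],[.65,.1,.13])))
    print(n,'cover',ma(box(C,[.48,-.045,.0885],[.675,.125,.0935])))
    b=box(C,[.6,.18,.061],[.72,.3,.071]); print(n,'button',ma(b))
    b=box(C,[.6,.18,.04],[.72,.3,.049]); print(n,'box',ma(b))
    m=box(C,[.25,.1,-.005],[.6,.42,.012]); m=m[m[:,3:].max(1)<35]; print(n,'mat',ma(m))
    for nm,lo,hi in (('botA',[.38,0,.03],[.46,.1,.09]),('botB',[.65,-.25,.03],[.74,-.16,.09])): print(n,nm,ma(box(C,lo,hi)))
    b=box(C,[.46,-.34,.017],[.6,-.25,.027]);print(n,'roll',ma(b))
# lip free edge from scene
C=Cs[0]; b=box(C,[.43,-.12,.101],[.54,.15,.109]); print('lip',ma(b))
E
python3 -c "
import cv2;im=cv2.imread('pics/scene0.png')[160:290,270:400];cv2.imwrite('pics/c1.png',cv2.resize(im,None,fx=4,fy=4,interpolation=3))"
```

```text
scene walls+lip (array([577.4,  28.9]), array([221.3, 176.3]), 5.18, 1498, np.float64(0.1019))
scene handle (array([577.4,  30.3]), array([14.4, 62.5]), 4.34, 190, np.float64(0.1227))
scene cover (array([576.7,  31.9]), array([186.1, 158.3]), 3.6, 3437, np.float64(0.0913))
scene button (array([652.4, 240.3]), array([30.3, 30.9]), 76.93, 157, np.float64(0.0666))
scene box (array([652.3, 240.5]), array([79.1, 81.9]), 85.86, 731, np.float64(0.0449))
scene mat (array([426.7, 294.1]), array([169. , 218.3]), 85.14, 3242, np.float64(0.0033))
scene botA (array([380.5,  35.6]), array([13.2,  0.4]), 89.47, 5, np.float64(0.0481))
scene botB (array([ 707.9, -199.2]), array([41., 48.]), 20.57, 583, np.float64(0.0585))
scene roll (array([ 535.9, -316.7]), array([ 58.8, 121.9]), 45.94, 373, np.float64(0.0218))
side walls+lip (array([576.4,  27.2]), array([216.6, 181.2]), 4.9, 1100, np.float64(0.102))
side handle (array([575.9,  27.5]), array([10.6, 64.8]), 4.35, 83, np.float64(0.1238))
side cover (array([586.5,  35.1]), array([179. , 154.1]), 4.44, 2192, np.float64(0.0911))
side button (array([649. , 236.7]), array([29.5, 30.5]), 2.9, 56, np.float64(0.0659))
side box (array([650. , 238.3]), array([81.8, 77.9]), 85.05, 223, np.float64(0.0447))
side mat (array([405.9, 313.1]), array([124.5, 153.2]), 83.78, 25, np.float64(0.0035))
side botA (array([0., 0.]), array([0., 0.]), 0.0, 0, np.float64(nan))
side botB (array([ 698.8, -208.7]), array([37.8, 48.1]), 69.49, 468, np.float64(0.0586))
side roll (array([ 533.9, -274.3]), array([125.7,  58.8]), 43.47, 609, np.float64(0.0222))
lip (array([504. ,  22.6]), array([ 76.5, 174. ]), 3.81, 624, np.float64(0.1048))<stdin>:4: RuntimeWarning: Mean of empty slice.
  ret = ret.dtype.type(ret / rcount)
```

View pics/c1.png

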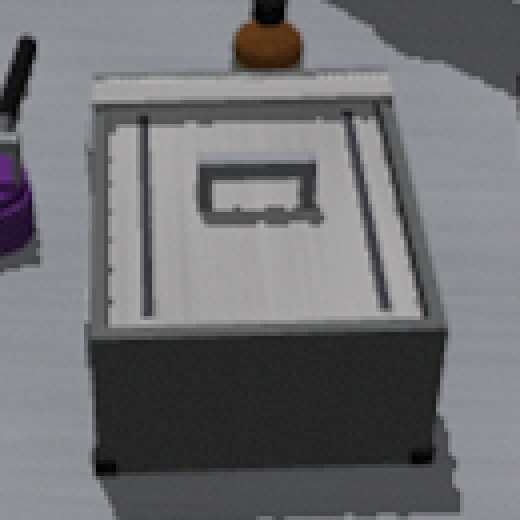

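The case is at (577,28) mm with yaw about 4.6°, and the cover's handle is at (577,29). The jar bars are at A (434,-215.5, long axis 34°), B (449,-367, 50°), C (575,-352, 140°) and D (595,-228, 104°). I'll move above the handle now.

Emit:
send_rows:
  motion: "0 0.0256 -0.0446 -0.0035 0 0 -5;0 0.0256 -0.0446 -0.0035 0 0 -5;0 0.0256 -0.0446 -0.0035 0 0 -5;0 0.0256 -0.0446 -0.0035 0 0 -5;0 0.0256 -0.0446 -0.0035 0 0 -5"

```text
clock: 0.78
position: [0.3981, 0.3393, 0.2746]
ee_rot: [1.345, 2.839, -0.0]
force: [1.1, 1.0, -0.5]
width: 1.004
gripper_force: 0.0
```

Emit:
send_rows:
  motion: "0 0.0256 -0.0446 -0.0035 0 0 -5;0 0.0256 -0.0446 -0.0035 0 0 -5;0 0.0256 -0.0446 -0.0035 0 0 -5;0 0.0256 -0.0446 -0.0035 0 0 -5;0 0.0256 -0.0446 -0.0035 0 0 -5"

```text
clock: 1.4
position: [0.5261, 0.1165, 0.2571]
ee_rot: [-1.928, -2.481, -0.0]
force: [1.6, 0.4, 0.3]
width: 0.998
gripper_force: 0.0
```

Emit:
send_rows:
  motion: "0.3 0.0256 -0.0446 -0.0035 0 0 -5;0.3 0.0256 -0.0446 -0.0035 0 0 -5;0.3 0 0 0 0 0 0;0.3 0 0 0 0 0 0"

```text
clock: 1.9
position: [0.5764, 0.0291, 0.2499]
ee_rot: [-2.132, -2.306, 0.001]
force: [0.5, 0.2, 0.2]
width: 0.702
gripper_force: 0.0
```

```bash
cat >> h.py <<'E'
def st():
    s=arm.observe(); M=R.from_rotvec(s['ee_rot']).as_matrix()
    print('t',round(s['clock'],2),'pos',s['position'].round(4),'yaw',np.degrees(np.arctan2(M[1,1],M[0,1])).round(2),'z',M[:,2].round(3),'w',round(s['width']*92,1),'f',np.round(s['force'],1),'gf',round(s['gripper_force'],1)); return s,M
def need(x,y,z,yaw):
    s,M=st(); p=s['position']
    c,sn=np.cos(np.radians(yaw)),np.sin(np.radians(yaw)); Y=np.array([c,sn,0]);Z=np.array([0,0,-1.])
    best=min(((R.from_matrix(np.c_[np.cross(k*Y,Z),k*Y,Z])*R.from_matrix(M).inv()).as_rotvec(degrees=True) for k in(1,-1)),key=np.linalg.norm)
    print('shift',(np.array([x,y,z])-p).round(4),'turn',best.round(2))
E
python3 - <<'E'
from h import *
need(.577,.029,.166,4.5)
im,d,m=snap('wrist'); cv2.imwrite('pics/w1.png',im); np.savez('wrist1.npz',im=im,d=d,**m)
C=clouds('1',('wrist',))[0]
for nm,lo,hi in (('handle',[.5,-.04,.116],[.65,.1,.13]),('cover',[.48,-.045,.0875],[.675,.125,.0945])):
    s=box(C,lo,hi)
    if len(s): print(nm,len(s),cv2.minAreaRect((s[:,:2]*1000).astype(np.float32)),s[:,2].mean())
E
```

```text
t 1.9 pos [0.5764 0.0291 0.2499] yaw 4.48 z [-0.001  0.    -1.   ] w 64.6 f [0.5 0.2 0.2] gf 0.0
shift [ 0.0006 -0.0001 -0.0839] turn [-0.02 -0.06  0.02]
handle 1512 ((575.8995971679688, 29.978458404541016), (9.990736961364746, 64.63082122802734), 4.727934837341309) 0.12546646233194944
cover 40640 ((582.707763671875, 47.08296203613281), (185.08717346191406, 146.24807739257812), 4.959580421447754) 0.09159737163493092
```

Emit:
send_rows:
  motion: "0.4 -0.0003 0.0006 -0.04 0 0 0;0.4 0 0 -0.03 0 0 0;0.4 0 0 -0.013 0 0 0;0.4 0 0 0 0 0 0"

```text
clock: 2.45
position: [0.576, 0.0302, 0.167]
ee_rot: [-2.131, -2.307, 0.001]
force: [-0.1, 0.1, 0.3]
width: 0.603
gripper_force: 0.0
```

Emit:
send_rows:
  motion: "1 0 0 0 0 0 0;1 0 0 0 0 0 0;1 0 0 0 0 0 0;1 0 0 0 0 0 0;1 0 0 0 0 0 0"
  force: 50

```text
clock: 3.08
position: [0.5765, 0.0293, 0.1674]
ee_rot: [2.133, 2.306, 0.0]
force: [-2.0, -0.2, 0.8]
width: 0.111
gripper_force: 19.5
```

Emit:
send_rows:
  motion: "1 0 0 0.001 0 0 0;1 0 0 0 0 0 0"

```text
clock: 3.32
position: [0.5761, 0.0293, 0.1679]
ee_rot: [-2.133, -2.306, 0.001]
force: [0.2, -0.1, -3.1]
width: 0.103
gripper_force: 50.0
```

Gripped (9.5 mm wide, 50 N). Next I tilt the cover and draw it out.

Emit:
send_rows:
  motion: "1 -0.0036 -0.0003 0.0045 0.205 -2.492 0;1 -0.0037 -0.0003 0.004 0.205 -2.492 0;1 -0.0039 -0.0003 0.0038 0.205 -2.492 0;1 -0.004 -0.0003 0.0036 0.205 -2.492 0;1 0 0 0 0 0 0"

```text
clock: 3.95
position: [0.5602, 0.028, 0.1841]
ee_rot: [2.05, 2.216, 0.194]
force: [-0.1, 0.2, -4.6]
width: 0.102
gripper_force: 50.0
```

Emit:
send_rows:
  motion: "1 0.005 0.0004 0.0008 0 0 0;1 0.008 0.0007 0.0013 0 0 0;1 0.008 0.0007 0.0013 0 0 0;1 0.008 0.0007 0.0013 0 0 0;1 0 0 0 0 0 0"

```text
clock: 4.58
position: [0.5911, 0.0307, 0.1889]
ee_rot: [2.049, 2.215, 0.195]
force: [-0.6, -0.5, -4.5]
width: 0.104
gripper_force: 50.0
```

Run:
```python
from h import *
st()
im,d,m=snap('scene');im2,d2,m2=snap('side')
cv2.imwrite('pics/o1.png',np.hstack([cv2.resize(im[100:290,240:440],(400,380)),cv2.resize(im2[100:260,250:420],(400,380))]))
```

```text
t 4.58 pos [0.5911 0.0307 0.1889] yaw 4.46 z [ 0.174  0.014 -0.985] w 9.6 f [-0.6 -0.5 -4.5] gf 50.0
```

View pics/o1.png

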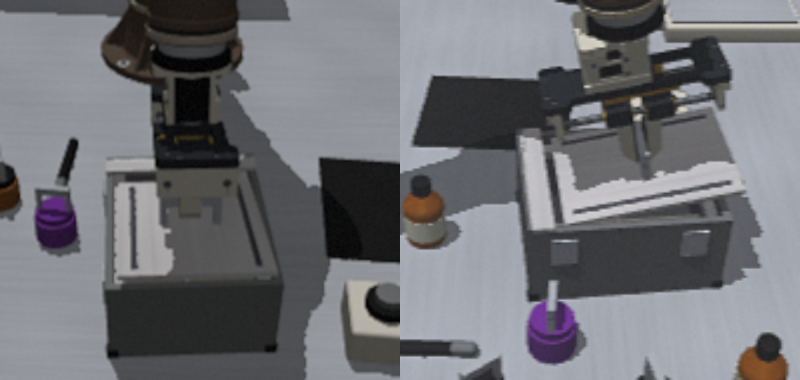

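Emit:
send_rows:
  motion: "1 0 0 0.03 0 0 0;1 0 0 0.04 0 0 0;1 -0.0205 0.0329 0.01 -0.205 2.492 0;1 -0.0205 0.0329 0 -0.205 2.492 0;1 -0.0205 0.0329 0 -0.205 2.492 0"

```text
clock: 5.3
position: [0.5277, 0.1302, 0.2691]
ee_rot: [2.114, 2.285, 0.049]
force: [0.2, 0.0, -4.1]
width: 0.103
gripper_force: 50.0
```

Emit:
send_rows:
  motion: "1 -0.0205 0.0329 0 -0.205 2.492 0;1 -0.0205 0.0329 0 0 0 -2.25;1 -0.0205 0.0329 0 0 0 -2.25;1 -0.0205 0.0329 -0.01 0 0 -2.25;1 -0.0205 0.0329 -0.03 0 0 -2.25"

```text
clock: 5.92
position: [0.4262, 0.2953, 0.2297]
ee_rot: [-2.309, -2.13, -0.006]
force: [-0.0, 0.0, -4.4]
width: 0.102
gripper_force: 50.0
```

Emit:
send_rows:
  motion: "1 0 0 -0.04 0 0 0;1 0 0 -0.04 0 0 0;1 0 0 -0.02 0 0 0;1 0 0 -0.01 0 0 0;1 0 0 0 0 0 0"

```text
clock: 6.55
position: [0.4262, 0.2937, 0.1188]
ee_rot: [2.308, 2.131, -0.001]
force: [-0.4, -0.1, -3.7]
width: 0.102
gripper_force: 50.0
```

Run:
```python
from h import *
need(.427,.294,.085,-5)
```

```text
t 6.55 pos [0.4262 0.2937 0.1188] yaw -4.56 z [-0. -0. -1.] w 9.4 f [-0.4 -0.1 -3.7] gf 50.0
shift [ 0.0008  0.0003 -0.0338] turn [ 0.02 -0.02 -0.44]
```

Emit:
send_rows:
  motion: "1 0 0 -0.02 0 0 0;1 0 0 -0.01 0 0 0;1 0 0 -0.003 0 0 0;1 0 0 0 0 0 0"

```text
clock: 7.05
position: [0.4264, 0.2939, 0.0862]
ee_rot: [2.308, 2.132, 0.001]
force: [0.1, -0.1, -3.7]
width: 0.103
gripper_force: 50.0
```

Emit:
send_rows:
  motion: "0.6 0 0 0 0 0 0;0.6 0 0 0 0 0 0;0.6 0 0 0 0 0 0;0.6 0 0 0.01 0 0 0;0.6 0 0 0.03 0 0 0"

```text
clock: 7.68
position: [0.4256, 0.2933, 0.1258]
ee_rot: [2.308, 2.131, -0.004]
force: [0.9, 0.2, 1.4]
width: 0.403
gripper_force: 0.0
```

Emit:
send_rows:
  motion: "0.6 0 0 0.04 0 0 0;0.6 0 0 0.04 0 0 0;0.6 0 -0.02 0.03 0 0 0;0.6 0 -0.04 0.03 0 0 0"

```text
clock: 8.18
position: [0.4262, 0.2343, 0.2677]
ee_rot: [2.305, 2.135, 0.003]
force: [0.7, 0.1, -0.5]
width: 0.401
gripper_force: 0.0
```

```bash
cat >> h.py <<'E'
def ma(s): 
    c,wh,a=cv2.minAreaRect((s[:,:2]*1000).astype(np.float32)); return np.round(c,1),np.round(wh,1),round(a,2),len(s)
def comps(C,lo,hi,nmin=15):
    B=box(C,lo,hi); ij=((B[:,:2]-lo[:2])*1000).astype(int); g=np.zeros(ij.max(0)+1,np.uint8); g[ij[:,0],ij[:,1]]=255
    nn,lab,_,_=cv2.connectedComponentsWithStats(cv2.dilate(g,np.ones((7,7))))
    for k in range(1,nn):
        s=B[lab[ij[:,0],ij[:,1]]==k]
        if len(s)>=nmin: print(*ma(s),s[:,2].max().round(3),s[:,3:].mean(0).round())
E
python3 - <<'E'
from h import *
st()
for C in clouds():
    print('cover top');comps(C,[.28,.17,.0055],[.56,.42,.012],100)
    print('handle');comps(C,[.33,.2,.033],[.53,.38,.05])
    print('jars');comps(C,[.4,-.42,.065],[.63,-.1,.081])
E
```

```text
t 8.18 pos [0.4262 0.2343 0.2677] yaw -4.4 z [ 0.001  0.001 -1.   ] w 36.9 f [ 0.7  0.1 -0.5] gf 0.0
cover top
[429.1 292. ] [160.8 203.1] 86.56 2566 0.012 [111. 110. 111.]
handle
[428.2 294. ] [63.6 16.6] 82.85 137 0.044 [73. 70. 69.]
jars
[ 434.8 -215.1] [43.6  8.7] 36.84 57 0.077 [96. 93. 92.]
[ 450.2 -367.3] [44.1  9.6] 49.13 67 0.077 [93. 90. 88.]
[ 502.3 -131.1] [42.3 11.3] 82.82 97 0.077 [96. 90. 90.]
[ 576.1 -351.5] [11.2 41.8] 49.82 109 0.078 [93. 89. 88.]
[ 596.7 -226.8] [12.5 41. ] 16.66 115 0.078 [94. 90. 89.]
cover top
[428.3 293.7] [157.7 197.5] 85.62 1335 0.012 [141. 137. 138.]
handle
[425.5 292.4] [67.3 10.4] 85.2 49 0.045 [120. 114. 112.]
jars
[ 432.3 -216.9] [41.9 10.5] 35.62 109 0.079 [133. 126. 123.]
[ 448.2 -368.1] [41.2  9. ] 49.97 139 0.079 [143. 135. 132.]
[ 499.7 -132.8] [43.5  7.9] 85.62 59 0.079 [151. 138. 138.]
[ 573.9 -353.1] [ 9.8 40.9] 48.81 142 0.079 [139. 132. 129.]
[ 593.8 -229. ] [ 8.8 41.7] 13.98 91 0.078 [138. 131. 128.]
```

Cover is flat on the mat and released. First jar is D, at (595,-228) with closing direction about 15°.

Emit:
send_rows:
  motion: "0.5 0.0169 -0.0462 -0.0068 0 0 1.94;0.5 0.0169 -0.0462 -0.0068 0 0 1.94;0.5 0.0169 -0.0462 -0.0068 0 0 1.94;0.5 0.0169 -0.0462 -0.0068 0 0 1.94;0.5 0.0169 -0.0462 -0.0068 0 0 1.94"

```text
clock: 8.9
position: [0.5111, 0.0017, 0.232]
ee_rot: [2.118, 2.321, 0.001]
force: [0.5, 0.8, -0.0]
width: 0.498
gripper_force: 0.0
```

Emit:
send_rows:
  motion: "0.5 0.0169 -0.0462 -0.0068 0 0 1.94;0.5 0.0169 -0.0462 -0.0068 0 0 1.94;0.5 0.0169 -0.0462 -0.0068 0 0 1.94;0.5 0.0169 -0.0462 -0.0068 0 0 1.94;0.5 0.0169 -0.0462 -0.0068 0 0 1.94"

```text
clock: 9.52
position: [0.5958, -0.2293, 0.1978]
ee_rot: [-1.914, -2.491, -0.001]
force: [0.7, 0.6, 0.3]
width: 0.503
gripper_force: 0.0
```

Emit:
send_rows:
  motion: "0.5 0 0 0 0 0 0;0.5 0 0 0 0 0 0"

```text
clock: 9.78
position: [0.5951, -0.2275, 0.1977]
ee_rot: [-1.915, -2.489, -0.0]
force: [-0.0, 0.7, 0.4]
width: 0.5
gripper_force: 0.0
```

Run:
```python
from h import *
need(.595,-.228,.118,15)
for C in clouds(names=('wrist',)): comps(C,[.4,-.42,.066],[.66,-.1,.082],30)
```

```text
t 9.78 pos [ 0.5951 -0.2275  0.1977] yaw 14.84 z [-0.001  0.001 -1.   ] w 46.0 f [-0.   0.7  0.4] gf 0.0
shift [-0.0001 -0.0005 -0.0797] turn [-0.05 -0.03  0.16]
[ 432.  -215.4] [42.6  8.6] 35.87 1268 0.079 [207. 203. 198.]
[ 449.8 -361.8] [22.4  4.8] 47.63 87 0.078 [187. 182. 177.]
[ 499.1 -137.2] [29.6  9.2] 85.45 1084 0.079 [200. 196. 192.]
[ 593.9 -227.1] [ 8.  41.7] 13.65 831 0.078 [152. 147. 141.]
```

Emit:
send_rows:
  motion: "0.5 -0.001 0 -0.04 0 0 -0.8;0.5 0 0 -0.03 0 0 0;0.5 0 0 -0.01 0 0 0;0.5 0 0 0 0 0 0"
  force: 30

```text
clock: 10.32
position: [0.5944, -0.2272, 0.118]
ee_rot: [-1.931, -2.477, -0.0]
force: [-0.1, -0.5, 0.8]
width: 0.497
gripper_force: 0.0
```

Emit:
send_rows:
  motion: "1 0 0 0 0 0 0;1 0 0 0 0 0 0;1 0 0 0 0 0 0;1 0 0 0 0 0 0;1 0 0 0 0 0 0"

```text
clock: 10.95
position: [0.5943, -0.2282, 0.1179]
ee_rot: [1.933, 2.476, 0.0]
force: [0.7, 0.2, -0.1]
width: 0.084
gripper_force: 30.0
```

Emit:
send_rows:
  motion: "1 0 0 0.01 0 0 0;1 0 0 0.035 0 0 0;1 0 0 0.045 0 0 0;1 0 0 0.04 0 0 0;1 0 0 0 0 0 0"

```text
clock: 11.58
position: [0.5955, -0.2292, 0.2518]
ee_rot: [1.93, 2.472, 0.004]
force: [0.2, 0.0, -2.4]
width: 0.082
gripper_force: 30.0
```

Emit:
send_rows:
  motion: "1 0.0048 0.045 0 0 0 -1.9;1 0.0048 0.045 0 0 0 -1.9;1 0.0047 0.045 0 0 0 -1.9;1 0.0047 0.045 0 0 0 -1.9;1 0.0047 0.0447 0 0 0 -1.8"

```text
clock: 12.2
position: [0.6173, -0.002, 0.2469]
ee_rot: [-2.13, -2.308, 0.002]
force: [0.3, 0.3, -1.4]
width: 0.082
gripper_force: 30.0
```

Emit:
send_rows:
  motion: "1 0 0 0 0 0 0;1 0 0 0 0 0 0"

```text
clock: 12.45
position: [0.6174, -0.0039, 0.2471]
ee_rot: [-2.129, -2.31, 0.003]
force: [0.3, -0.8, -1.9]
width: 0.08
gripper_force: 30.0
```

Run:
```python
from h import *
need(.6177,-.0028,.124,4.6)
for i,C in enumerate(clouds()):
    print('jar low');comps(C,[.57,-.06,.112],[.67,.05,.15],30)
    print('jars');comps(C,[.4,-.42,.065],[.63,-.1,.081])
    print('case rim',*ma(box(C,[.43,-.12,.096],[.74,.15,.104])))
```

```text
t 12.45 pos [ 0.6174 -0.0039  0.2471] yaw 4.67 z [-0.001 -0.001 -1.   ] w 7.3 f [ 0.3 -0.8 -1.9] gf 30.0
shift [ 0.0003  0.0011 -0.1231] turn [ 0.05 -0.08 -0.07]
jar low
[635.1  -2.8] [19.2 48.5] 0.5 173 0.15 [13. 27. 44.]
jars
[ 434.9 -215. ] [42.4  8.7] 37.07 60 0.078 [96. 93. 93.]
[ 451.3 -366.4] [43.5  9.7] 51.16 65 0.078 [96. 92. 91.]
[ 502.3 -131.3] [11.2 41.5] 1.75 95 0.078 [96. 90. 90.]
[ 576.1 -351.5] [11.3 40.9] 49.65 109 0.078 [94. 91. 89.]
case rim [577.9  28.9] [220.3 176.2] 4.87 880
jar low
[614.2 -20.2] [25.8 51. ] 81.18 127 0.15 [33. 44. 65.]
jars
[ 432.5 -217. ] [41.5  8.8] 35.34 110 0.079 [136. 128. 126.]
[ 448.1 -368. ] [41.9  9.2] 50.96 140 0.078 [146. 139. 135.]
[ 499.8 -133.1] [42.8  7.7] 85.53 58 0.078 [154. 141. 141.]
[ 573.7 -353.1] [10.4 41.1] 49.65 144 0.079 [142. 135. 131.]
case rim [576.2  28.4] [216.5 181.1] 4.78 651
```

Emit:
send_rows:
  motion: "1 0.0003 0.0008 -0.035 0 0 0;1 0 0 -0.04 0 0 0;1 0 0 -0.03 0 0 0;1 0 0 -0.012 0 0 0;1 0 0 -0.004 0 0 0"

```text
clock: 13.18
position: [0.6182, -0.0036, 0.1268]
ee_rot: [2.131, 2.308, -0.001]
force: [-0.3, 0.8, -1.6]
width: 0.08
gripper_force: 30.0
```

Emit:
send_rows:
  motion: "1 0 0 -0.0018 0 0 0;1 0 0 0 0 0 0"

```text
clock: 13.42
position: [0.6188, -0.0028, 0.126]
ee_rot: [2.129, 2.309, 0.002]
force: [-0.3, -0.2, -1.5]
width: 0.083
gripper_force: 30.0
```

Emit:
send_rows:
  motion: "0.76 0 0 0 0 0 0;0.76 0 0 0 0 0 0;0.76 0 0 0.015 0 0 0;0.76 0 0 0.035 0 0 0;0.76 0 0 0.04 0 0 0"

```text
clock: 14.05
position: [0.618, -0.0028, 0.2167]
ee_rot: [-2.13, -2.31, 0.001]
force: [0.5, 1.4, 0.1]
width: 0.241
gripper_force: 0.0
```

Run:
```python
from h import *
need(.433,-.216,.2,-54)
for i,C in enumerate(clouds(names=('wrist','side'))):
    comps(C,[.47,-.06,.066],[.67,.12,.085],30)
```

```text
t 14.05 pos [ 0.618  -0.0028  0.2167] yaw 4.64 z [-0. -0. -1.] w 22.2 f [0.5 1.4 0.1] gf 0.0
shift [-0.185  -0.2132 -0.0167] turn [ 0.000e+00 -2.000e-02 -5.864e+01]
[597.2  84.7] [115.5 224.1] 61.64 1273 0.085 [88. 87. 85.]
[490.5 -45.2] [15.3  1.2] 8.66 52 0.085 [72. 72. 70.]
[619.1 -34. ] [31.8  1.6] 4.28 243 0.085 [73. 73. 72.]
[617.9  -1.7] [ 7.6 41.5] 4.69 766 0.084 [150. 144. 139.]
[554.1  98.7] [118.2  17.5] 4.16 133 0.085 [88. 86. 87.]
[619.4 -57.7] [101.2   7.4] 3.32 185 0.085 [68. 65. 64.]
[617.8  -2.6] [ 8.6 44.8] 3.5 49 0.085 [95. 90. 88.]
```

Emit:
send_rows:
  motion: "0.7 -0.01 -0.0112 0.005 0 0 -6.5;0.5 -0.022 -0.0252 0 0 0 -6.5;0.5 -0.022 -0.0252 0 0 0 -6.5;0.5 -0.022 -0.0252 0 0 0 -6.5;0.5 -0.022 -0.0252 0 0 0 -6.5"

```text
clock: 14.78
position: [0.5194, -0.1155, 0.2205]
ee_rot: [2.694, 1.616, 0.001]
force: [0.5, 0.3, 0.8]
width: 0.501
gripper_force: 0.0
```

Emit:
send_rows:
  motion: "0.5 -0.022 -0.0252 0 0 0 -6.5;0.5 -0.022 -0.0252 0 0 0 -6.5;0.5 -0.022 -0.0252 -0.01 0 0 -6.5;0.5 -0.021 -0.0256 -0.012 0 0 -6.6;0.5 0 0 0 0 0 0"

```text
clock: 15.4
position: [0.4312, -0.2175, 0.198]
ee_rot: [-2.99, -0.964, 0.002]
force: [-0.2, -0.1, -0.1]
width: 0.501
gripper_force: 0.0
```

Run:
```python
from h import *
need(.433,-.216,.118,-54)
for C in clouds(names=('wrist','side')): comps(C,[.4,-.42,.066],[.66,-.1,.082],30)
```

```text
t 15.4 pos [ 0.4312 -0.2175  0.198 ] yaw -54.26 z [-0.001  0.    -1.   ] w 46.1 f [-0.2 -0.1 -0.1] gf 0.0
shift [ 0.0018  0.0015 -0.08  ] turn [-0.   -0.06  0.26]
[ 432.  -215.5] [41.   7.8] 35.59 848 0.078 [224. 220. 216.]
[ 499.6 -131.4] [41.6  8. ] 85.49 1227 0.079 [149. 142. 137.]
[ 567.6 -346.4] [ 9.1 27. ] 47.29 752 0.078 [167. 162. 157.]
[ 432. -217.] [40.8 10.1] 36.15 106 0.078 [141. 133. 130.]
[ 448.3 -368.2] [41.2  9. ] 50.71 138 0.079 [159. 150. 147.]
[ 574.1 -352.8] [10.  41.8] 49.07 144 0.079 [152. 145. 141.]
```

Emit:
send_rows:
  motion: "0.5 0 0 -0.04 0 0 0;0.5 0 0 -0.03 0 0 0;0.5 0 0 -0.01 0 0 0;0.5 0 0 0 0 0 0"

```text
clock: 16.0
position: [0.4337, -0.2156, 0.1182]
ee_rot: [-2.987, -0.974, 0.0]
force: [0.6, -0.8, 0.7]
width: 0.502
gripper_force: 0.0
```

Emit:
send_rows:
  motion: "1 0 0 0 0 0 0;1 0 0 0 0 0 0;1 0 0 0 0 0 0;1 0 0 0 0 0 0;1 0 0 0 0 0 0"

```text
clock: 16.62
position: [0.4331, -0.2158, 0.1181]
ee_rot: [-2.987, -0.972, 0.0]
force: [-0.4, 0.9, 1.0]
width: 0.082
gripper_force: 30.0
```

Emit:
send_rows:
  motion: "1 0 0 0.01 0 0 0;1 0 0 0.035 0 0 0;1 0 0 0.045 0 0 0;1 0 0 0.04 0 0 0;1 0.02 0.0312 0 0 0 6.5"

```text
clock: 17.25
position: [0.4535, -0.1875, 0.2516]
ee_rot: [2.926, 1.134, 0.007]
force: [1.3, 0.9, -2.0]
width: 0.08
gripper_force: 30.0
```

Emit:
send_rows:
  motion: "1 0.02 0.0312 0 0 0 6.5;1 0.02 0.0312 0 0 0 6.5;1 0.02 0.0312 0 0 0 6.5;1 0.02 0.0312 0 0 0 6.5;1 0.02 0.0312 0 0 0 6.5"

```text
clock: 17.88
position: [0.5536, -0.0279, 0.2486]
ee_rot: [2.488, 1.917, -0.0]
force: [0.1, 0.2, -1.7]
width: 0.084
gripper_force: 30.0
```

Emit:
send_rows:
  motion: "1 0.02 0.0312 0 0 0 6.5;1 0.02 0.0312 0 0 0 6.5;1 0.0195 0.0314 0 0 0 6.6;1 0 0 0 0 0 0;1 0 0 0 0 0 0"

```text
clock: 18.5
position: [0.6123, 0.0643, 0.2482]
ee_rot: [2.131, 2.308, -0.002]
force: [-0.1, -0.7, -0.6]
width: 0.083
gripper_force: 30.0
```

Run:
```python
from h import *
need(.6125,.065,.126,4.6)
for i,C in enumerate(clouds()):
    print('jar held');comps(C,[.56,.0,.112],[.68,.13,.15],30)
```

```text
t 18.5 pos [0.6123 0.0643 0.2482] yaw 4.57 z [-0.    -0.001 -1.   ] w 7.7 f [-0.1 -0.7 -0.6] gf 30.0
shift [ 0.0002  0.0007 -0.1222] turn [ 0.06 -0.02  0.03]
jar held
[628.2  65.5] [22.7 51. ] 6.05 170 0.15 [15. 28. 45.]
jar held
[608.3  45.9] [23.3 51. ] 81.45 111 0.15 [37. 48. 68.]
```

Emit:
send_rows:
  motion: "1 0 0.0005 -0.035 0 0 0;1 0 0 -0.04 0 0 0;1 0 0 -0.03 0 0 0;1 0 0 -0.012 0 0 0;1 0 0 -0.004 0 0 0"

```text
clock: 19.23
position: [0.6127, 0.065, 0.1272]
ee_rot: [2.131, 2.309, -0.0]
force: [0.6, -0.0, -1.7]
width: 0.085
gripper_force: 30.0
```

Emit:
send_rows:
  motion: "1 0 0 -0.0018 0 0 0;1 0 0 0 0 0 0"

```text
clock: 19.48
position: [0.6132, 0.0656, 0.1262]
ee_rot: [2.129, 2.309, 0.002]
force: [0.2, 0.6, -1.7]
width: 0.083
gripper_force: 30.0
```

Emit:
send_rows:
  motion: "0.76 0 0 0 0 0 0;0.76 0 0 0 0 0 0;0.76 0 0 0.015 0 0 0;0.76 0 0 0.035 0 0 0;0.76 0 0 0.04 0 0 0"

```text
clock: 20.1
position: [0.6125, 0.0655, 0.2169]
ee_rot: [-2.13, -2.31, 0.001]
force: [-0.1, -0.7, 0.6]
width: 0.241
gripper_force: 0.0
```

Emit:
send_rows:
  motion: "0.7 -0.0037 -0.0417 0 0 0 4.5;0.6 -0.0037 -0.0417 0 0 0 4.5;0.5 -0.0037 -0.0417 0 0 0 4.5;0.5 -0.0037 -0.0417 0 0 0 4.5;0.5 -0.0037 -0.0417 0 0 0 4.5"

```text
clock: 20.72
position: [0.5942, -0.1444, 0.2166]
ee_rot: [1.634, 2.682, 0.001]
force: [0.6, 0.1, 1.3]
width: 0.501
gripper_force: 0.0
```

Emit:
send_rows:
  motion: "0.5 -0.0037 -0.0417 0 0 0 4.5;0.5 -0.0037 -0.0417 0 0 0 4.5;0.5 -0.0037 -0.0417 0 0 0 4.5;0.5 -0.0037 -0.0417 -0.01 0 0 4.5;0.5 -0.004 -0.0417 -0.01 0 0 4.3"

```text
clock: 21.35
position: [0.5754, -0.353, 0.1965]
ee_rot: [1.084, 2.947, -0.001]
force: [-0.2, 0.4, 0.3]
width: 0.499
gripper_force: 0.0
```

Emit:
send_rows:
  motion: "0.5 0 0 0 0 0 0"

```text
clock: 21.48
position: [0.5731, -0.3563, 0.1957]
ee_rot: [-1.097, -2.944, 0.005]
force: [0.3, 0.1, 0.1]
width: 0.5
gripper_force: 0.0
```

Run:
```python
from h import *
need(.575,-.352,.118,49.3)
for C in clouds(names=('wrist','side')): comps(C,[.4,-.42,.066],[.66,-.1,.082],30);print()
comps(C,[.52,-.05,.07],[.66,.11,.0848],30)
for C in clouds(names=('scene',)): comps(C,[.52,-.04,.07],[.66,.10,.0848],20)
```

```text
t 21.48 pos [ 0.5731 -0.3563  0.1957] yaw 49.13 z [-0.001 -0.003 -1.   ] w 46.0 f [0.3 0.1 0.1] gf 0.0
shift [ 0.0019  0.0043 -0.0777] turn [ 0.16 -0.07  0.17]
[ 447.7 -367.3] [42.1  8.2] 49.84 1257 0.079 [224. 219. 214.]
[ 573.6 -351.9] [ 8.  41.2] 49.0 865 0.079 [142. 137. 132.]

[ 447.8 -368.2] [41.9  9.6] 51.58 138 0.079 [171. 162. 158.]
[ 499.7 -133.2] [42.1  7.8] 85.42 58 0.078 [177. 161. 162.]
[ 579.9 -358.3] [ 9.3 25.5] 50.97 88 0.079 [98. 94. 92.]

[554.6  92.9] [67.8  8.3] 1.9 59 0.085 [102. 100. 100.]
[614.   65.5] [10.7 40.6] 3.78 119 0.085 [96. 93. 91.]
[620.2  -1. ] [10.7 38.3] 3.32 118 0.085 [99. 95. 94.]
```

Emit:
send_rows:
  motion: "0.5 0 0 -0.04 0 0 0;0.5 0 0 -0.03 0 0 0;0.5 0 0 -0.01 0 0 0;0.5 0 0 0 0 0 0"

```text
clock: 22.12
position: [0.5759, -0.3505, 0.1156]
ee_rot: [-1.087, -2.947, -0.001]
force: [0.7, 0.5, 0.3]
width: 0.502
gripper_force: 0.0
```

Emit:
send_rows:
  motion: "1 0 0 0 0 0 0;1 0 0 0 0 0 0;1 0 0 0 0 0 0;1 0 0 0 0 0 0;1 0 0 0 0 0 0"

```text
clock: 22.75
position: [0.5755, -0.3514, 0.1155]
ee_rot: [1.089, 2.947, 0.0]
force: [-0.4, 0.9, 1.9]
width: 0.084
gripper_force: 30.0
```

Emit:
send_rows:
  motion: "1 0 0 0.01 0 0 0;1 0 0 0.035 0 0 0;1 0 0 0.045 0 0 0;1 0 0 0.042 0 0 0;1 0 0 0 0 0 0"

```text
clock: 23.38
position: [0.5767, -0.3525, 0.2515]
ee_rot: [1.087, 2.941, -0.001]
force: [0.6, -0.5, -3.2]
width: 0.085
gripper_force: 30.0
```

Emit:
send_rows:
  motion: "1 -0.0033 0.0343 0 0 0 -4.5;1 -0.0033 0.0343 0 0 0 -4.5;1 -0.0033 0.0343 0 0 0 -4.5;1 -0.0033 0.0343 0 0 0 -4.5;1 -0.0033 0.0343 0 0 0 -4.5"

```text
clock: 24.0
position: [0.558, -0.1785, 0.2461]
ee_rot: [-1.645, -2.674, 0.001]
force: [0.8, 0.2, -2.1]
width: 0.082
gripper_force: 30.0
```

Emit:
send_rows:
  motion: "1 -0.0033 0.0343 0 0 0 -4.5;1 -0.0033 0.0343 0 0 0 -4.5;1 -0.0033 0.0343 0 0 0 -4.5;1 -0.0033 0.0343 0 0 0 -4.5;1 -0.0033 0.0343 0 0 0 -4.2"

```text
clock: 24.62
position: [0.5414, -0.0072, 0.2463]
ee_rot: [-2.13, -2.308, 0.002]
force: [-0.2, 0.1, -2.8]
width: 0.082
gripper_force: 30.0
```

Emit:
send_rows:
  motion: "1 0 0 0 0 0 0;1 0 0 0 0 0 0"

```text
clock: 24.88
position: [0.5419, -0.0087, 0.2467]
ee_rot: [-2.126, -2.312, 0.002]
force: [-0.4, -1.4, -2.7]
width: 0.084
gripper_force: 30.0
```

Run:
```python
from h import *
need(.542,-.009,.126,4.6)
for i,C in enumerate(clouds()):
    print('jar held');comps(C,[.49,-.06,.112],[.59,.04,.15],30)
```

```text
t 24.88 pos [ 0.5419 -0.0087  0.2467] yaw 4.79 z [-0.001 -0.001 -1.   ] w 7.7 f [-0.4 -1.4 -2.7] gf 30.0
shift [ 1.000e-04 -3.000e-04 -1.207e-01] turn [ 0.04 -0.07 -0.19]
jar held
[559.5  -7.6] [18.6 47.9] 4.44 144 0.15 [13. 26. 42.]
jar held
[540.7 -27.5] [20.6 49.3] 88.08 111 0.15 [31. 43. 64.]
```

Emit:
send_rows:
  motion: "1 0 0 -0.035 0 0 0;1 0 0 -0.04 0 0 0;1 0 0 -0.03 0 0 0;1 0 0 -0.014 0 0 0;1 0 0 -0.004 0 0 0"

```text
clock: 25.6
position: [0.5424, -0.0091, 0.1239]
ee_rot: [-2.128, -2.31, 0.001]
force: [0.1, -0.6, -2.1]
width: 0.081
gripper_force: 30.0
```

Emit:
send_rows:
  motion: "1 0 0 -0.0012 0 0 0;1 0 0 0 0 0 0"

```text
clock: 25.85
position: [0.543, -0.0084, 0.1239]
ee_rot: [2.127, 2.311, 0.002]
force: [-0.5, -0.3, -2.7]
width: 0.088
gripper_force: 30.0
```

Emit:
send_rows:
  motion: "0.76 0 0 0 0 0 0;0.76 0 0 0 0 0 0;0.76 0 0 0.015 0 0 0;0.76 0 0 0.035 0 0 0;0.76 0 0 0.045 0 0 0"

```text
clock: 26.48
position: [0.542, -0.0085, 0.2195]
ee_rot: [-2.127, -2.311, 0.001]
force: [0.7, 0.6, 0.3]
width: 0.242
gripper_force: 0.0
```

Emit:
send_rows:
  motion: "0.7 -0.0094 -0.0359 0 0 0 -4.4;0.6 -0.0094 -0.0359 0 0 0 -4.4;0.5 -0.0094 -0.0359 0 0 0 -4.4;0.5 -0.0094 -0.0359 0 0 0 -4.4;0.5 -0.0094 -0.0359 0 0 0 -4.4"

```text
clock: 27.1
position: [0.4952, -0.1891, 0.2193]
ee_rot: [2.531, 1.86, 0.002]
force: [0.5, -0.1, 0.1]
width: 0.497
gripper_force: 0.0
```

Emit:
send_rows:
  motion: "0.5 -0.0094 -0.0359 0 0 0 -4.4;0.5 -0.0094 -0.0359 0 0 0 -4.4;0.5 -0.0094 -0.0359 0 0 0 -4.4;0.5 -0.0094 -0.0359 -0.01 0 0 -4.4;0.5 -0.0094 -0.0359 -0.01 0 0 -4.4"

```text
clock: 27.72
position: [0.4484, -0.3686, 0.1991]
ee_rot: [2.839, 1.343, 0.002]
force: [0.1, 1.0, -0.2]
width: 0.502
gripper_force: 0.0
```

Emit:
send_rows:
  motion: "0.5 0 0 0 0 0 0;0.5 0 0 0 0 0 0"

```text
clock: 27.98
position: [0.4487, -0.367, 0.1987]
ee_rot: [-2.838, -1.347, -0.001]
force: [0.1, 0.3, -0.2]
width: 0.5
gripper_force: 0.0
```

Run:
```python
from h import *
need(.448,-.368,.118,-39.7)
for C in clouds(names=('wrist','side')): comps(C,[.4,-.42,.066],[.66,-.1,.082],30);print()
for C in clouds(names=('scene',)): comps(C,[.52,-.04,.07],[.66,.10,.0848],20)
```

```text
t 27.98 pos [ 0.4487 -0.367   0.1987] yaw -39.21 z [ 0.001  0.    -1.   ] w 46.0 f [ 0.1  0.3 -0.2] gf 0.0
shift [-0.0007 -0.001  -0.0807] turn [-0.02  0.03 -0.49]
[ 447.9 -367.1] [41.6  8. ] 49.89 834 0.079 [219. 216. 211.]

[ 447.  -368.9] [38.9  9.5] 51.42 125 0.079 [167. 158. 155.]
[ 499.8 -132.5] [42.4  7.8] 85.33 57 0.079 [108.  99.  99.]

[545.6  -7.4] [10.2 39.2] 5.35 98 0.084 [67. 64. 63.]
[613.7  65.5] [11.7 40.3] 5.08 120 0.084 [95. 91. 90.]
[620.1  -1. ] [11.8 38.5] 4.6 118 0.084 [96. 93. 92.]
```

Emit:
send_rows:
  motion: "0.5 -0.0005 0 -0.04 0 0 -0.5;0.5 0 0 -0.03 0 0 0;0.5 0 0 -0.01 0 0 0;0.5 0 0 0 0 0 0"

```text
clock: 28.62
position: [0.4481, -0.3671, 0.1182]
ee_rot: [-2.844, -1.335, 0.0]
force: [-0.0, -0.8, -0.0]
width: 0.5
gripper_force: 0.0
```

Emit:
send_rows:
  motion: "1 0 0 0 0 0 0;1 0 0 0 0 0 0;1 0 0 0 0 0 0;1 0 0 0 0 0 0;1 0 0 0 0 0 0"

```text
clock: 29.25
position: [0.448, -0.3675, 0.1182]
ee_rot: [2.844, 1.334, 0.0]
force: [0.6, 0.3, 1.6]
width: 0.082
gripper_force: 30.0
```

Emit:
send_rows:
  motion: "1 0 0 0.01 0 0 0;1 0 0 0.035 0 0 0;1 0 0 0.045 0 0 0;1 0 0 0.04 0 0 0;1 0 0 0 0 0 0"

```text
clock: 29.88
position: [0.4487, -0.3687, 0.2515]
ee_rot: [2.84, 1.332, 0.005]
force: [0.7, -1.1, -2.4]
width: 0.083
gripper_force: 30.0
```

Emit:
send_rows:
  motion: "1 0.0089 0.0426 0 0 0 4.4;1 0.0089 0.0426 0 0 0 4.4;1 0.0089 0.0426 0 0 0 4.4;1 0.0089 0.0426 0 0 0 4.4;1 0.0089 0.0426 0 0 0 4.4"

```text
clock: 30.5
position: [0.492, -0.1527, 0.2473]
ee_rot: [-2.534, -1.855, 0.001]
force: [1.2, -0.0, -1.6]
width: 0.086
gripper_force: 30.0
```

Emit:
send_rows:
  motion: "1 0.0089 0.0426 0 0 0 4.4;1 0.0089 0.0426 0 0 0 4.4;1 0.0089 0.0426 0 0 0 4.4;1 0.0089 0.0426 0 0 0 4.4;1 0.0089 0.0426 0 0 0 4.6"

```text
clock: 31.12
position: [0.5364, 0.06, 0.2473]
ee_rot: [-2.13, -2.308, 0.002]
force: [0.3, -1.2, -2.2]
width: 0.086
gripper_force: 30.0
```

Emit:
send_rows:
  motion: "1 0 0 0 0 0 0;1 0 0 0 0 0 0"

```text
clock: 31.38
position: [0.5363, 0.0581, 0.2474]
ee_rot: [-2.134, -2.305, 0.002]
force: [-0.3, 0.2, -1.9]
width: 0.084
gripper_force: 30.0
```

Run:
```python
from h import *
need(.5365,.059,.126,4.6)
for i,C in enumerate(clouds()):
    print('jar held');comps(C,[.49,.01,.112],[.59,.11,.15],30)
```

```text
t 31.38 pos [0.5363 0.0581 0.2474] yaw 4.42 z [-0.001 -0.001 -1.   ] w 7.7 f [-0.3  0.2 -1.9] gf 30.0
shift [ 0.0002  0.0009 -0.1214] turn [ 0.05 -0.08  0.18]
jar held
[553.9  58.9] [19.6 48.5] 0.02 164 0.15 [13. 26. 43.]
jar held
[535.6  40.3] [49.5 22.6] 0.73 117 0.15 [36. 47. 67.]
```

Emit:
send_rows:
  motion: "1 0 0 -0.035 0 0 0;1 0 0 -0.04 0 0 0;1 0 0 -0.03 0 0 0;1 0 0 -0.012 0 0 0;1 0 0 -0.004 0 0 0"

```text
clock: 32.1
position: [0.537, 0.0579, 0.127]
ee_rot: [2.135, 2.305, -0.001]
force: [0.6, 0.5, -0.8]
width: 0.08
gripper_force: 30.0
```

Emit:
send_rows:
  motion: "1 0 0 -0.0015 0 0 0;1 0 0 0 0 0 0"

```text
clock: 32.35
position: [0.5374, 0.0586, 0.1264]
ee_rot: [2.133, 2.305, 0.002]
force: [-0.1, -0.3, -1.3]
width: 0.084
gripper_force: 30.0
```

Emit:
send_rows:
  motion: "0.76 0 0 0 0 0 0;0.76 0 0 0 0 0 0;0.76 0 0 0.015 0 0 0;0.76 0 0 0.035 0 0 0;0.76 0 0 0.045 0 0 0"

```text
clock: 32.98
position: [0.5365, 0.0585, 0.222]
ee_rot: [-2.134, -2.306, 0.002]
force: [-0.7, 0.8, -0.3]
width: 0.242
gripper_force: 0.0
```

Emit:
send_rows:
  motion: "0.6 -0.012 0.027 0 0 0 -1;0.6 -0.022 0.047 0 0 0 -2;0.6 -0.022 0.047 0 0 0 -2;0.6 -0.022 0.047 0 0 0 -2;0.6 -0.022 0.047 0 0 0 -2"

```text
clock: 33.6
position: [0.4363, 0.275, 0.2218]
ee_rot: [2.309, 2.13, 0.002]
force: [0.1, -0.1, -0.3]
width: 0.398
gripper_force: 0.0
```

Emit:
send_rows:
  motion: "0.6 -0.01 0.02 0 0 0 0;0.6 0 0 0 0 0 0;0.6 0 0 0 0 0 0"

```text
clock: 33.98
position: [0.4276, 0.2925, 0.2212]
ee_rot: [2.309, 2.13, 0.001]
force: [0.1, -0.4, -0.0]
width: 0.4
gripper_force: 0.0
```

Run:
```python
from h import *
st()
for n in ('wrist','scene','side'):
    im,d,m=snap(n); np.savez(n+'2.npz',im=im,d=d,**m); C=clouds('2',(n,))[0]
    print(n)
    print('handle');comps(C,[.33,.2,.036],[.53,.38,.055])
    print('jars');comps(C,[.4,-.42,.065],[.66,-.1,.081])
    if n!='wrist':print('in');comps(C,[.51,-.05,.07],[.66,.10,.0848],20)
    if n=='scene': cv2.imwrite('pics/s2.png',im)
```

```text
t 33.98 pos [0.4276 0.2925 0.2212] yaw -4.61 z [ 0.001 -0.    -1.   ] w 36.8 f [ 0.1 -0.4 -0. ] gf 0.0
wrist
handle
[425.4 294.5] [64.7  9.7] 85.44 1040 0.045 [153. 148. 142.]
jarsTraceback (most recent call last):
  File "<stdin>", line 7, in <module>
  File "h.py", line 35, in comps
    B=box(C,lo,hi); ij=((B[:,:2]-lo[:2])*1000).astype(int); g=np.zeros(ij.max(0)+1,np.uint8); g[ij[:,0],ij[:,1]]=255
                                                                       ~~~~~~^^^
    return umr_maximum(a, axis, None, out, keepdims, initial, where)
ValueError: zero-size array to reduction operation maximum which has no identity
```

Run:
```python
from h import *
im,d,m=snap('scene'); np.savez('scene2.npz',im=im,d=d,**m);cv2.imwrite('pics/s2.png',im)
C=clouds('2',('scene',))[0]
print('jars');comps(C,[.4,-.42,.065],[.66,-.1,.081])
print('in');comps(C,[.51,-.05,.07],[.66,.10,.0848],20)
print('rim',ma(box(C,[.43,-.12,.096],[.74,.15,.104])))
```

```text
jars
[ 501.9 -131.3] [42.  12.6] 85.37 96 0.078 [94. 88. 88.]
in
[538.7  59.4] [10.8 41. ] 6.49 112 0.085 [85. 82. 80.]
[544.7  -7.6] [11.7 39.1] 5.36 99 0.084 [87. 84. 82.]
[613.7  65.3] [11.6 40.5] 4.73 122 0.084 [92. 89. 88.]
[619.4  -1.1] [11.7 38.4] 4.5 118 0.084 [95. 92. 90.]
rim (array([577.3,  28.8]), array([220.2, 176.3]), 4.92, 966)
```

View pics/s2.png

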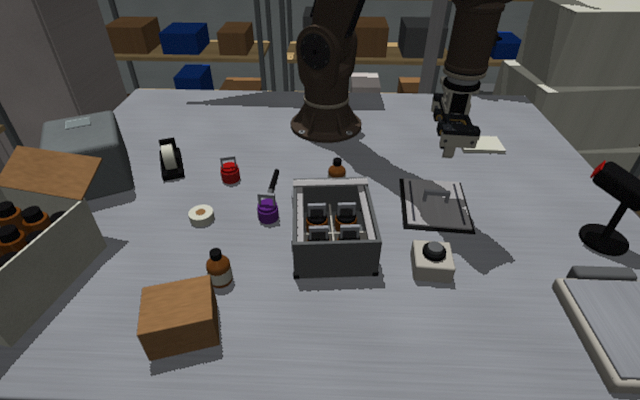

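Scene shows all four jars in the case (around 333,218) and the cover on the mat at (436,205). Next I grip the cover.

Emit:
send_rows:
  motion: "0.6 -0.0014 0.0015 -0.045 0 0 0;0.6 0 0 -0.05 0 0 0;0.6 0 0 -0.03 0 0 0;0.6 0 0 -0.01 0 0 0;0.6 0 0 0 0 0 0"

```text
clock: 34.7
position: [0.426, 0.2945, 0.0857]
ee_rot: [2.309, 2.13, -0.001]
force: [0.7, 0.4, 0.7]
width: 0.394
gripper_force: 0.0
```

Emit:
send_rows:
  motion: "1 0 0 0 0 0 0;1 0 0 0 0 0 0;1 0 0 0 0 0 0;1 0 0 0 0 0 0;1 0 0 0 0 0 0"
  force: 50

```text
clock: 35.33
position: [0.4259, 0.2954, 0.0862]
ee_rot: [-2.308, -2.132, -0.002]
force: [-0.5, -0.6, 6.9]
width: 0.102
gripper_force: 50.0
```

Emit:
send_rows:
  motion: "1 0 0 0 0 0 0;1 0 0 0.015 0 0 0;1 0 0 0.055 0 0 0;1 0 0 0.06 0 0 0;1 0 0 0.055 0 0 0"

```text
clock: 35.95
position: [0.425, 0.2945, 0.273]
ee_rot: [2.308, 2.131, -0.0]
force: [0.1, 1.6, -3.7]
width: 0.101
gripper_force: 50.0
```

Emit:
send_rows:
  motion: "1 0.021 -0.0329 0 0 0 2.33;1 0.021 -0.0329 0 0 0 2.33;1 0.021 -0.0329 0 0 0 2.33;1 0.021 -0.0329 0 0 0 2.33;1 0.021 -0.0329 0 0.205 -2.492 0"

```text
clock: 36.58
position: [0.5309, 0.1291, 0.2709]
ee_rot: [2.106, 2.29, 0.049]
force: [-0.6, 0.0, -3.8]
width: 0.103
gripper_force: 50.0
```

Emit:
send_rows:
  motion: "1 0.021 -0.0329 0 0.205 -2.492 0;1 0.021 -0.0329 0 0.205 -2.492 0;1 0.021 -0.0329 0 0.205 -2.492 0;1 0 0 0 0 0 0;1 0 0 0 0 0 0"

```text
clock: 37.2
position: [0.5927, 0.0323, 0.2705]
ee_rot: [2.044, 2.221, 0.193]
force: [1.1, 0.4, -3.8]
width: 0.103
gripper_force: 50.0
```

Run:
```python
from h import *
s,M=st(); print((np.array([.594,.0305,.19])-s['position']).round(4), 'tilt axis', (R.from_matrix(M)).as_rotvec())
# expected cover corners from TCP pose
im,d,m=snap('scene'); P=cloud(d,m)
# cover plane from points z>.13 in region, right of gripper
C=np.c_[P[d>0]]; B=box(C,[.5,-.07,.13],[.72,.13,.24])
c,wh,a=ma(B)[:3]; print(c,wh,a,len(B),B[:,2].min(),B[:,2].max())
im2,d2,m2=snap('side')
cv2.imwrite('pics/i1.png',np.hstack([cv2.resize(im[80:290,230:440],(400,400)),cv2.resize(im2[80:260,240:420],(400,400))]))
```

```text
t 37.2 pos [0.5927 0.0323 0.2705] yaw 4.76 z [ 0.172  0.015 -0.985] w 9.5 f [ 1.1  0.4 -3.8] gf 50.0
[ 0.0013 -0.0018 -0.0805] tilt axis [2.0439106  2.22142282 0.19307311]
[607.   32.9] [193.  151.9] 4.91 3518 0.1759761080286383 0.2396785847949492
```

View pics/i1.png

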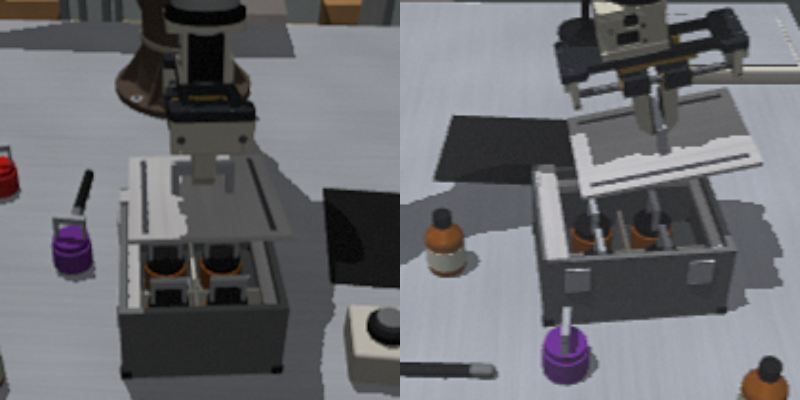

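Emit:
send_rows:
  motion: "1 0.0013 -0.0018 -0.03 0 0 0;1 0 0 -0.03 0 0 0;1 0 0 -0.015 0 0 0;1 0 0 -0.006 0 0 0;1 0 0 0 0 0 0"

```text
clock: 37.92
position: [0.5951, 0.0303, 0.1899]
ee_rot: [2.042, 2.221, 0.195]
force: [0.2, 0.2, -3.5]
width: 0.104
gripper_force: 50.0
```

Run:
```python
from h import *
s,M=st()
for n in('scene','side'):
    im,d,m=snap(n); C=cloud(d,m)[d>0]
    B=box(C,[.5,-.07,.108],[.72,.13,.16]); print(n,ma(B),'rim',ma(box(C,[.44,-.12,.1015],[.492,.15,.109])))
```

```text
t 37.92 pos [0.5951 0.0303 0.1899] yaw 4.79 z [ 0.173  0.014 -0.985] w 9.6 f [ 0.2  0.2 -3.5] gf 50.0
scene (array([601.8,  30.4]), array([208., 152.]), 4.8, 2841) rim (array([483. ,  21.3]), array([ 29.4, 174. ]), 4.66, 154)
side (array([634.4,  30.8]), array([138.6, 157.8]), 5.71, 1808) rim (array([477.7,  19.1]), array([ 27.5, 178.2]), 0.85, 390)
```

Emit:
send_rows:
  motion: "1 0 0.0005 -0.003 0 0 0;1 -0.006 -0.0005 0 0 0 0;1 -0.009 -0.0007 -0.0005 0 0 0;1 -0.009 -0.0007 -0.001 0 0 0;1 -0.007 -0.0006 -0.001 0 0 0"

```text
clock: 38.65
position: [0.563, 0.0281, 0.184]
ee_rot: [2.043, 2.22, 0.194]
force: [0.5, 0.1, -2.8]
width: 0.1
gripper_force: 50.0
```

Emit:
send_rows:
  motion: "1 -0.0015 -0.0001 0 0 0 0;1 0 0 0 0 0 0"

```text
clock: 38.9
position: [0.5624, 0.0281, 0.1842]
ee_rot: [2.043, 2.22, 0.194]
force: [0.3, -0.1, -3.7]
width: 0.101
gripper_force: 50.0
```

Run:
```python
from h import *
s,M=st()
for n in('scene',):
    im,d,m=snap(n); C=cloud(d,m)[d>0]
    B=box(C,[.5,-.07,.108],[.72,.13,.16]); print(n,ma(B),B[:,0].max())
```

```text
t 38.9 pos [0.5624 0.0281 0.1842] yaw 4.78 z [ 0.173  0.014 -0.985] w 9.3 f [ 0.3 -0.1 -3.7] gf 50.0
scene (array([585. ,  29.9]), array([178.2, 150.5]), 4.95, 2180) 0.6797420236046682
```

Emit:
send_rows:
  motion: "1 0.0036 0.0003 -0.0036 -0.205 2.492 0;1 0.0038 0.0003 -0.0038 -0.205 2.492 0;1 0.0037 0.0003 -0.0039 -0.205 2.492 0;1 0 0 0 0 0 0"

```text
clock: 39.45
position: [0.5744, 0.029, 0.1725]
ee_rot: [2.106, 2.29, 0.05]
force: [1.1, 0.4, -3.5]
width: 0.103
gripper_force: 50.0
```

Run:
```python
from h import *
s,M=st()
for n in('scene','side'):
    im,d,m=snap(n); C=cloud(d,m)[d>0]
    B=box(C,[.505,-.07,.0885],[.72,.13,.11]); print(n,ma(B),B[:,0].max())
    if n=='scene': a=cv2.resize(im[160:290,270:400],(400,400))
    else: cv2.imwrite('pics/i2.png',np.hstack([a,cv2.resize(im[120:240,280:400],(400,400))]))
```

```text
t 39.45 pos [0.5744 0.029  0.1725] yaw 4.79 z [ 0.044  0.003 -0.999] w 9.5 f [ 1.1  0.4 -3.5] gf 50.0
scene (array([592.9,  29.3]), array([189.9, 177.9]), 4.75, 4037) 0.693646778790636
side (array([591.6,  28.6]), array([186. , 183.6]), 4.58, 2720) 0.6908032203342631
```

View pics/i2.png

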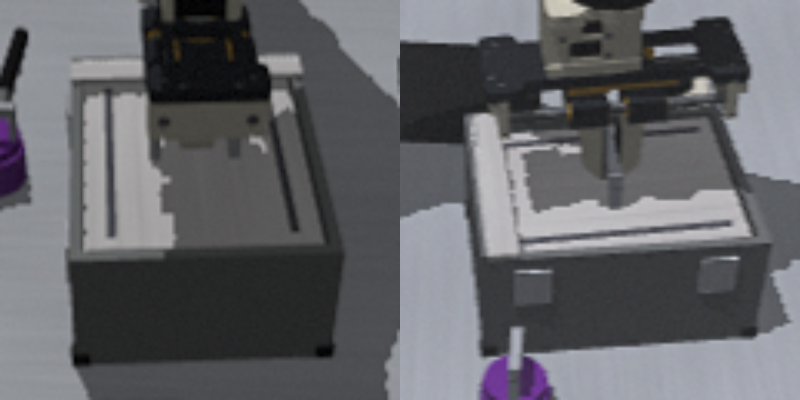

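Emit:
send_rows:
  motion: "1 0.0015 0.0001 -0.002 -0.102 1.246 0;1 0.0014 0.0001 -0.002 -0.102 1.246 0;1 0 0 0 0 0 0;1 0 0 0 0 0 0"

```text
clock: 40.05
position: [0.5763, 0.0291, 0.1692]
ee_rot: [-2.127, -2.311, 0.0]
force: [-4.3, -0.8, 5.0]
width: 0.103
gripper_force: 50.0
```

Run:
```python
from h import *
s,M=st()
```

```text
t 40.05 pos [0.5763 0.0291 0.1692] yaw 4.77 z [-0.001  0.    -1.   ] w 9.5 f [-4.3 -0.8  5. ] gf 50.0
```

Emit:
send_rows:
  motion: "0.6 0 0 0 0 0 0;0.6 0 0 0 0 0 0;0.6 0 0 0 0 0 0;0.6 0 0 0.015 0 0 0;0.6 0 0 0.03 0 0 0"

```text
clock: 40.67
position: [0.5758, 0.029, 0.2142]
ee_rot: [-2.127, -2.311, 0.003]
force: [0.2, 1.2, -0.0]
width: 0.399
gripper_force: 0.0
```

Emit:
send_rows:
  motion: "0.6 0.018 0.04 0.01 0 0 0;0.8 0.02 0.055 0 0 0 0;1 0.02 0.055 0 0 0 0;1 0.015 0.05 0 0 0 0;1 0 0 0 0 0 0"

```text
clock: 41.3
position: [0.6491, 0.2354, 0.2239]
ee_rot: [-2.117, -2.319, -0.003]
force: [-0.5, 0.4, -0.5]
width: 0.025
gripper_force: 0.0
```

Run:
```python
from h import *
need(.651,.239,.15,4.7)
for n in('scene','side'):
    im,d,m=snap(n); C=cloud(d,m)[d>0]
    B=box(C,[.51,-.045,.086],[.665,.10,.0945]); A=np.linalg.lstsq(np.c_[B[:,:2]-[.577,.0286],np.ones(len(B))],B[:,2],rcond=None)[0]
    print(n,len(B),'tilt',A[:2].round(4),'z',A[2].round(4),'handle',ma(box(C,[.5,-.04,.115],[.65,.1,.13])))
    print('rim',ma(box(C,[.43,-.12,.096],[.74,.15,.108])))
    b=box(C,[.6,.18,.061],[.72,.3,.071]); print('button',ma(b))
    if n=='scene': a=cv2.resize(im[160:290,270:400],(400,400))
    else: cv2.imwrite('pics/i3.png',np.hstack([a,cv2.resize(im[120:240,280:400],(400,400))]))
```

```text
t 41.3 pos [0.6491 0.2354 0.2239] yaw 5.2 z [ 0.     0.002 -1.   ] w 2.3 f [-0.5  0.4 -0.5] gf 0.0
shift [ 0.0019  0.0036 -0.0739] turn [-0.14  0.02 -0.5 ]
scene 2849 tilt [-0.0001  0.0012] z 0.0913 handle (array([578.9,  28.2]), array([14.8, 62.4]), 0.69, 199)
rim (array([577.9,  28.9]), array([220.7, 176.1]), 4.89, 1492)
button (array([652.8, 240.1]), array([29.8, 29.4]), 82.48, 157)
side 1835 tilt [-0.0012 -0.0016] z 0.0912 handle (array([574.8,  26.7]), array([10.7, 66.5]), 4.73, 87)
rim (array([576.3,  27.1]), array([216.3, 179.7]), 4.85, 1111)
button (array([648.6, 237.4]), array([29.4, 28.2]), 83.27, 54)
```

View pics/i3.png

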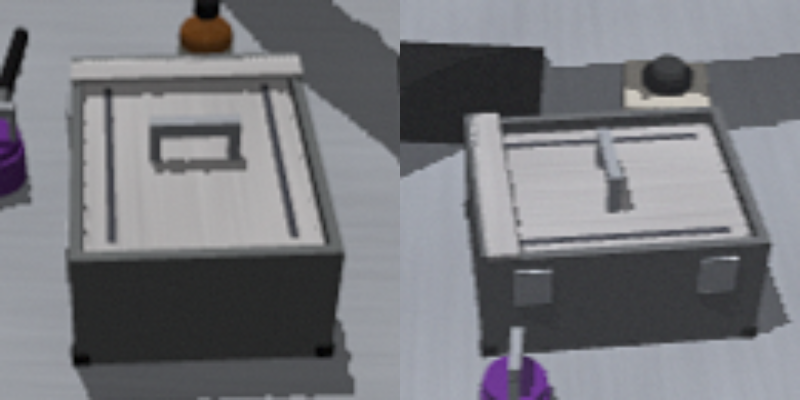

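Cover is home: flat, top at 91 mm, centred. Next is the button.

Emit:
send_rows:
  motion: "1 0.001 0.002 -0.04 0 0 0;1 0 0 -0.03 0 0 0;1 0 0 -0.012 0 0 0;1 0 0 -0.006 0 0 0;1 0 0 -0.004 0 0 0"

```text
clock: 42.02
position: [0.651, 0.2307, 0.1328]
ee_rot: [2.127, 2.311, 0.002]
force: [-0.6, -0.8, 1.4]
width: 0.002
gripper_force: 0.8
```

Emit:
send_rows:
  motion: "1 0 0 -0.003 0 0 0;1 0 0 -0.0025 0 0 0;1 0 0 -0.001 0 0 0;1 0 0 0 0 0 0"

```text
clock: 42.52
position: [0.651, 0.2308, 0.1268]
ee_rot: [2.127, 2.311, 0.002]
force: [-2.0, -2.0, 11.2]
width: 0.005
gripper_force: 5.6
```

Emit:
send_rows:
  motion: "1 0 0 0 0 0 0;1 0 0 0 0 0 0;1 0 0 0.01 0 0 0;1 0 0 0.04 0 0 0;1 0 0 0.05 0 0 0"

```text
clock: 43.15
position: [0.6494, 0.2314, 0.2255]
ee_rot: [-2.126, -2.311, 0.003]
force: [0.8, 1.0, 0.8]
width: 0.002
gripper_force: 0.0
```

Emit:
send_rows:
  motion: "1 0 0 0.03 0 0 0;1 0 0 0 0 0 0;1 0 0 0 0 0 0;1 0 0 0 0 0 0"

```text
clock: 43.65
position: [0.6496, 0.2312, 0.2539]
ee_rot: [-2.126, -2.311, 0.003]
force: [-1.1, 0.3, 0.8]
width: 0.004
gripper_force: 0.0
```

Run:
```python
from h import *
st()
im,d,m=snap('scene'); C=cloud(d,m)[d>0]
B=box(C,[.51,-.045,.086],[.665,.10,.0945]); A=np.linalg.lstsq(np.c_[B[:,:2]-[.577,.0286],np.ones(len(B))],B[:,2],rcond=None)[0]
print(A.round(4),'handle',ma(box(C,[.5,-.04,.115],[.65,.1,.13])),'button z',np.median(box(C,[.64,.225,.055],[.665,.25,.075])[:,2]))
print(arm.sign_off())
```

```text
t 43.65 pos [0.6496 0.2312 0.2539] yaw 4.78 z [-0.002 -0.001 -1.   ] w 0.3 f [-1.1  0.3  0.8] gf 0.0
[-0.0004  0.0015  0.0913] handle (array([577.6,  28.3]), array([14.9, 62.6]), 4.26, 201) button z 0.0668340814310987
the job is handed in; nothing more can be done
None
```

All four jars are in the case, the cover is refitted flat under the lip, and the button was pushed down (11 N) and released; I handed the job in at about 44 s, but sign-off returned no verdict.

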